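# Wind the blue chart recorder

### The arm

A 6-joint arm with a two-finger parallel gripper is mounted at the origin on a cart in front of the work surface, level with it; the furniture and walls round the work are solid. World frame = base frame: x ahead of the robot, y to its left, z up, the work surface at z = 0. Lengths are in m, angles in degrees, forces in N, time in s.
With the tool pointing down it reaches from about 0.4 to 0.825 m from the base axis. Payload 7 kg.
Tool frame: the origin (TCP) lies midway between the tips of the shut fingers; the grasp point (between the pads) lies hold_point_z behind it (hold_point_z is the distance from the TCP to the grasp point, in m); z points along the fingers, y is the line along which they close (so a half turn about z gives the same grasp; the last joint's range is limited). The gripper opens to 88 mm and grips with 3 to 60 N. Pads are 19 mm wide; open, the fingers measure 130 mm over their backs; the gripper's body (78 mm by 193 mm) begins 47 mm behind the grasp point.
Start: joints at [-49.154, 20.546, 0.682, 0, -70.136, -16.507], TCP at [0.278, -0.615, 0.227] pointing down, gripper open.
Joint ranges: [-176.03, 176.03], [-82.01, 121.73], [-58.28, 71.71], [-173.87, 95.51], [-174.79, -0.11], [-173.66, 173.66]. Speed limits (degrees/s): [136.94, 136.94, 172.46, 180, 180, 180].

### API

Orientations are given as [roll, pitch, yaw] about the fixed x, y, z axes, in that order (R = Rz(yaw) Ry(pitch) Rx(roll)).
In Python, from plant import * gives the robot as it stands.
- The arm moves only by the tool step_arm, never from a script. Its argument "steps" is a list that holds one entry, the list of rows, each a list of 6 numbers: the shift along the tool's x, y, z scaled (see below), then the turn, a rotation vector about the tool's x, y, z scaled (see below). In form: [[[tx, ty, tz, wx, wy, wz], ...]]. A call has 1 to 20 rows; each row is the pose to reach, as a shift and turn from the pose commanded when the call began, along the tool's axes at that moment; what a row does not reach only later rows make up. The controller multiplies each number of a shift by 100 mm and each number of a turn by 0.5 rad. A row lasts 1/10 s, in which the tool goes at most 50 mm and 8.59 degrees, less where a joint would pass 70% of its speed; a pose out of reach is approached as far as the arm can. A call with a number of a shift or a turn outside -1 to 1 is refused whole. A call with a gripper value outside its range is refused whole. "jaw" is the closure in counts, from 0 (fully open) to 255 (shut), set as the call begins (left out, the last holds). The fingers move at their own pace and stop on an object; the grip force is fixed at half the most. Time passes only in rows, so rows that repeat a pose let the fingers close. It gives the time, the measured TCP pose, the force, the opening and the grip force at its end, in the units of the state.
- get_obs(): the state, without advancing time (a new reading comes with each control period).
- snapshot(name): name is "scene" or "side" or "wrist"; returns (picture, depth): 480x640x3 uint8, red, green, blue; 480x640 float32, m along the optical axis (not along the pixel's ray), 0 where there is no reading.
- calibration(name): a dict with "mtx" (3x3 intrinsics, pixels), "dist" ([k1, k2, p1, p2, k3] as OpenCV has them; the pictures are not rectified), "rvec" (rotation vector, rad) and "tvec" (3), from world to camera coordinates, as OpenCV has them. Camera axes: x right, y down, z forward; pixel columns grow to the right and rows downward; lengths in m; the calibration is good to about 2 mm. A picture is of the moment at which its call begins: read the wrist's pose just before it. calibration takes no time and is no camera call; for the wrist camera it gives the pose at the moment of the call.
- close_job(): hands the job in; it is judged then, once.
The state is a dict: "clock": time; "joint_pos": joint angles; "qvel": joint speeds; "tau": joint torques, N m; "tool_pos": TCP position; "orientation": TCP orientation; "force": force on the tool from outside, world axes, zero at the start; "moment": the same for the moment, N m; "opening": finger opening in m; "gripper_force": force on a finger pad.
Only numpy, scipy, OpenCV 4.12 (cv2) and the standard library are available. Lean on these libraries where they do the work, as an engineer would, in place of code of your own. Each camera call takes 0.05 s, during which the arm holds its last target. There are 200 camera calls.

### The job

The chart recorder on the blue base has run down. Wind it fully, clockwise up to its stop, in two or more part-turns of the brass key on top, letting go of the key to take a fresh hold in between, and let go at the end. Do not turn the key of the recorder on the yellow base, and do not tip over the glass beaker.

Things in the scene. Friction and masses are not known exactly. Their poses are not given: they have to be found in the camera images.
- blue_key (a joint): Winding of the blue recorder's key, rad: 0 run down (red wing tip over the white mark), 2.6 fully wound (over the green mark), at a hard stop. Starts at 0 to 0.35; grows clockwise seen from above. A spring (0.015 N m per rad) resists, and a friction of 0.07 N m holds the key wherever it is let go; turned back, it unwinds.
- blue_key_grip (a point): Centre of the upright flat wing of the brass key on the blue-based recorder (fixed, base 110 x 150 mm), on the key's vertical axis, 114 mm above the worktop. Wing: 44 mm long (own x, +x to its red tip), 9 thick (own y), 28 high (own z, up), from 98 to 126 mm. The black drum top below it (89 mm in diameter) lies at 88 mm; nothing else of the recorder is higher.
- yellow_key_tip (a point): Red end of the key wing of the other recorder, the same but on a yellow base: 22 mm from that key's axis along its own x, 114 mm above the worktop. To be left alone.
- beaker: Empty clear glass beaker, 55 mm in diameter, 66 mm high, standing loose between the recorders; origin at the centre of its underside, z up. To be left standing.
Not all that is in view belongs to the job. Several things look just like the beaker: the one meant starts farthest from the robot's base.

How it is judged:
By the outcome, as a careful person would: the job done as asked, in the order asked, and still so for the second after the job is handed in, with the robot touching nothing.
It also fails if it takes over 48 s, if anything falls off the work surface, if the arm or the gripper's body presses on something with over 40 N, if the wrist force passes 120 N, or if a joint passes its speed limit or range.

## Working session

There is one attempt and no reset: what is moved stays moved. The work goes in short steps, Python scripts to look and compute and a tool call to move; the robot and the scene stay as the last step left them, time stands still between calls to the robot, and variables do not carry over. Pictures are saved under pics/ and viewed, at most 10 in all, crops included, and the job is handed in when it is done.

Besides the shell and the picture viewer there is one more tool, called as name(argument=value, ...), one argument or row to a line, values as JSON. step_arm: Moves the arm, as the interface text tells. Its arguments: {"type":"object","properties":{"steps":{"type":"array","items":{"type":"array","items":{"type":"array","items":{"type":"number","minimum":-1,"maximum":1}}}},"jaw":{"type":"number"}},"required":["steps"]}

```bash
ls; mkdir -p pics
python3 - <<'E'
from plant import *
import cv2,numpy as np
o=get_obs();print(o)
for n in("scene","side"):
    p,d=snapshot(n);cv2.imwrite(f"pics/{n}0.png",p[:,:,::-1]);np.save(f"pics/{n}0d.npy",d)
    c=calibration(n);print(n,c)
E
```

```text
pics
{'clock': 0.0, 'joint_pos': array([-4.91545020e+01,  2.05909220e+01,  6.33254523e-01, -2.25249133e-02,
       -7.01354694e+01, -1.65055282e+01]), 'qvel': array([-0.08682112, -0.01651576, -0.0183118 ,  0.01009818, -0.09509588,
        0.0660597 ]), 'tau': array([ 1.55980331e-03, -5.82714736e+01,  2.93058157e+01,  6.99683771e+00,
        6.84496423e-03, -1.33444414e-04]), 'tool_pos': array([ 0.27796741, -0.61456062,  0.22561697]), 'orientation': array([ 1.79904685e+02, -6.16158603e-03, -1.55667696e+02]), 'force': array([ 0.20910545, -0.48974008, -0.3562678 ]), 'moment': array([-0.06085447, -0.04573226,  0.03404809]), 'gripper_force': 0.0, 'opening': 0.08755033872359351}
scene {'mtx': array([[625.21998853,   0.        , 321.40135327],
       [  0.        , 625.21998853, 232.44210037],
       [  0.        ,   0.        ,   1.        ]]), 'dist': array([-0.04526436,  0.        ,  0.        ,  0.        ,  0.        ]), 'rvec': array([ 1.05029729, -2.5081666 ,  0.94357658]), 'tvec': array([0.33979746, 0.31793139, 1.14982129])}
side {'mtx': array([[511.91770089,   0.        , 319.48119255],
       [  0.        , 511.91770089, 238.15956468],
       [  0.        ,   0.        ,   1.        ]]), 'dist': array([-0.00674085,  0.        ,  0.        ,  0.        ,  0.        ]), 'rvec': array([ 0.26017398, -2.51929247,  1.70988461]), 'tvec': array([0.47103777, 0.13180161, 1.1073068 ])}
```

View pics/scene0.png

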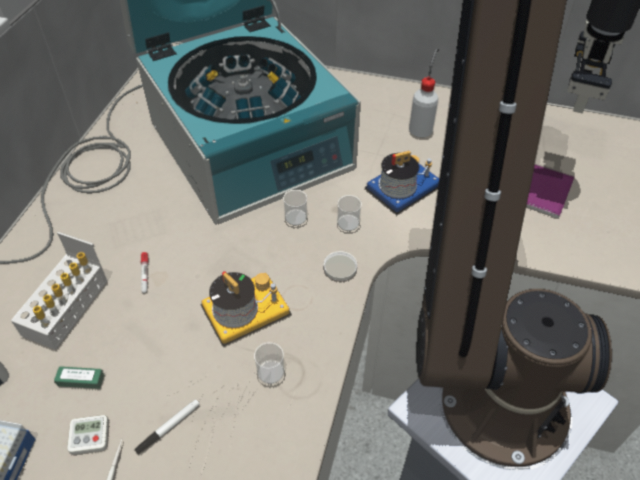

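View pics/side0.png

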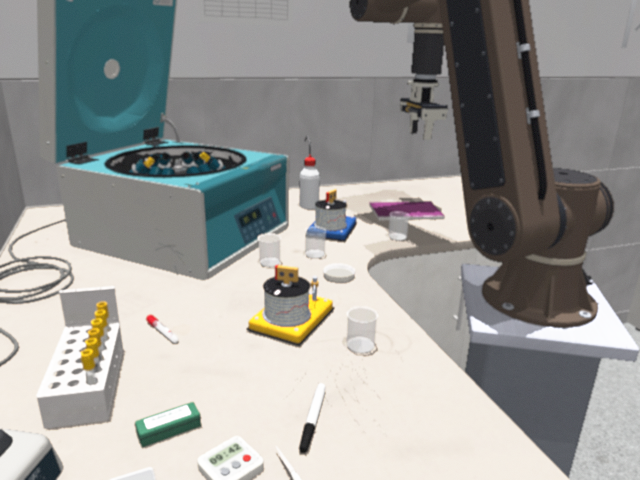

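The scene view shows:
- The blue recorder is at about (403,180), with its key at (403,158). The yellow recorder is at (238,300), with its key at (232,283).
- Beaker-like glasses stand at (295,208), (348,214) and (270,364), with a fourth hidden behind the arm (side view 398,226). There is also a flat dish at (340,266).

Next I'll measure these and crop the blue key.

```bash
cat > h.py <<'E'
from plant import *
import cv2,numpy as np
def ray(n,uv,c=None):
    c=c or calibration(n);R=cv2.Rodrigues(np.array(c["rvec"]))[0];t=np.array(c["tvec"])
    u=cv2.undistortPoints(np.array([[uv]],float),c["mtx"],c["dist"])[0,0]
    return -R.T@t, R.T@np.array([u[0],u[1],1.])
def onz(n,uv,z,c=None):
    o,d=ray(n,uv,c);return o+d*(z-o[2])/d[2]
def proj(n,P,c=None):
    c=c or calibration(n);return cv2.projectPoints(np.array(P,float).reshape(-1,3),np.array(c["rvec"]),np.array(c["tvec"]),c["mtx"],c["dist"])[0][:,0]
def masks(im):
    h=cv2.cvtColor(im,cv2.COLOR_BGR2HSV);H,S,V=[h[...,i].astype(int) for i in range(3)]
    return dict(red=((H<6)|(H>173))&(S>150)&(V>80),brass=(H>10)&(H<28)&(S>110)&(V>70),blue=(H>100)&(H<125)&(S>140)&(V>60),green=(H>40)&(H<85)&(S>120)&(V>60))
E
python3 - <<'E'
from h import *
rois={"scene":(360,140,450,215),"side":(295,180,365,245)}
for n,(a,b,c,d) in rois.items():
    im=cv2.imread(f"pics/{n}0.png");m=masks(im)
    print(n,"cam",ray(n,(320,240))[0].round(3))
    for k,z in(("red",.114),("brass",.114),("blue",.02),("green",.088)):
        q=m[k][b:d,a:c];ys,xs=np.nonzero(q)
        if len(xs):
            nn,l,st,ce=cv2.connectedComponentsWithStats(q.astype(np.uint8))
            for i in range(1,nn):
                if st[i,4]>3:
                    p=ce[i]+[a,b];print(k,st[i,4],p.round(1),onz(n,p,z).round(4))
for uv in((295,223),(348,228),(270,380)):print("beaker",uv,onz("scene",uv,0).round(3))
for uv in((270,262),(315,253),(362,348),(398,236)):print("beaker side",uv,onz("side",uv,0).round(3))
s=cv2.imread("pics/scene0.png")[140:215,360:450];t=cv2.imread("pics/side0.png")[180:245,295:365]
cv2.imwrite("pics/c1.png",np.hstack([cv2.resize(s,(400,400),interpolation=2),cv2.resize(t,(400,400),interpolation=2)]))
E
```

```text
scene cam [-0.12   0.61   1.073]
red 19 [393.4 159.2] [ 0.5095 -0.2554  0.114 ]
brass 144 [404.5 157.1] [ 0.4965 -0.2789  0.114 ]
brass 10 [428.2 164.4] [ 0.4432 -0.2987  0.114 ]
blue 23 [420.4 168.8] [ 0.5019 -0.3614  0.02  ]
blue 561 [411.1 188.8] [ 0.473  -0.2912  0.02  ]
side cam [0.291 1.053 0.522]
red 15 [327.2 196.9] [ 0.5093 -0.2501  0.114 ]
brass 57 [331.8 195.5] [ 0.4995 -0.266   0.114 ]
blue 246 [342.  230.1] [ 0.4662 -0.2565  0.02  ]
beaker (295, 223) [ 0.6  -0.03  0.  ]
beaker (348, 228) [ 0.504 -0.107  0.   ]
beaker (270, 380) [0.342 0.276 0.   ]
beaker side (270, 262) [ 0.612 -0.047  0.   ]
beaker side (315, 253) [ 0.516 -0.128  0.   ]
beaker side (362, 348) [0.35  0.271 0.   ]
beaker side (398, 236) [ 0.313 -0.302  0.   ]
```

View pics/c1.png

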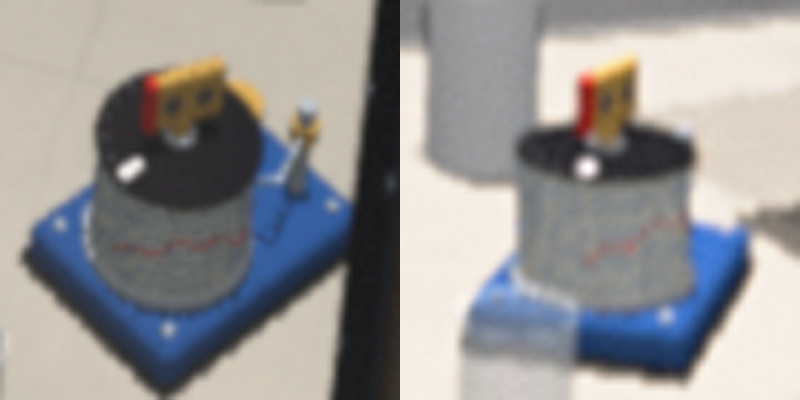

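The crop shows the blue recorder with the red wing tip at about scene (393,159), and the white mark at (389,171). The beaker to guard is the farthest from the base, at about (0.605,-0.035), scene (295,208). Now for the key axis, its angle, and what stands around it.

Run:
```python
import plant;print([x for x in dir(plant) if x[0]!='_'], getattr(plant,'hold_point_z',None))
from h import *
for n,(a,b,c,d) in {"scene":(375,145,425,190),"side":(310,195,352,220)}.items():
    im=cv2.imread(f"pics/{n}0.png");v=im.max(2)[b:d,a:c]<70
    nn,l,st,ce=cv2.connectedComponentsWithStats(v.astype(np.uint8));i=1+np.argmax(st[1:,4])
    ct=max(cv2.findContours((l==i).astype(np.uint8),0,1)[0],key=cv2.contourArea);h=cv2.convexHull(ct)
    e=cv2.fitEllipse(h);p=np.array(e[0])+[a,b];print(n,e,p.round(1),onz(n,p,.088).round(4))
    w=(im.min(2)[b:d,a:c]>200);ys,xs=np.nonzero(w);print("white",len(xs),xs.mean()+a,ys.mean()+b,onz(n,(xs.mean()+a,ys.mean()+b),.088).round(4))
# triangulate red tip
P=[ray("scene",(393.4,159.2)),ray("side",(327.2,196.9))]
A=sum((np.eye(3)-np.outer(d,d)/(d@d)) for o,d in P);b=sum((np.eye(3)-np.outer(d,d)/(d@d))@o for o,d in P);print("tip",np.linalg.solve(A,b))
ax=np.array([.498,-.272])
pts=[]
for n in("scene","side"):
    D=np.load(f"pics/{n}0d.npy");c=calibration(n);R=cv2.Rodrigues(c["rvec"])[0]
    vv,uu=np.nonzero(D>0);u=cv2.undistortPoints(np.c_[uu,vv].astype(float)[:,None],c["mtx"],c["dist"])[:,0]
    z=D[vv,uu];X=(np.c_[u*z[:,None],z]-c["tvec"])@R;pts.append(X)
X=np.vstack(pts);r=np.hypot(*(X[:,:2]-ax).T)
hi=X[(X[:,2]>.1)&(X[:,2]<.5)&(r<.3)&(r>.04)];a=np.degrees(np.arctan2(hi[:,1]-ax[1],hi[:,0]-ax[0]));rr=np.hypot(*(hi[:,:2]-ax).T)
for k in range(-180,180,20):
    s=(a>=k)&(a<k+20)
    if s.sum()>5:print(k,s.sum(),"rmin",np.percentile(rr[s],2).round(3),"zmax",hi[s,2].max().round(3))
```

```text
['PlanningError', 'calibration', 'close_job', 'get_obs', 'hold_point_z', 'snapshot'] 0.0188
scene ((24.72512435913086, 21.40496253967285), (25.13115882873535, 36.56171417236328), 96.25006103515625) [399.7 166.4] [ 0.5002 -0.2706  0.088 ]
white 7 388.7142857142857 171.28571428571428 [ 0.5071 -0.2399  0.088 ]
side ((26.92980194091797, 9.792970657348633), (7.953649044036865, 16.0266170501709), 82.99574279785156) [336.9 204.8] [ 0.4847 -0.2682  0.088 ]
white 190 335.29473684210524 205.18947368421053 [ 0.4885 -0.2636  0.088 ]
tip [ 0.51063235 -0.25709203  0.11183117]
-80 773 rmin 0.22 zmax 0.224
-60 145 rmin 0.223 zmax 0.154
-20 192 rmin 0.199 zmax 0.223
0 2791 rmin 0.122 zmax 0.229
20 3183 rmin 0.139 zmax 0.228
40 2788 rmin 0.196 zmax 0.229
```

Blue key axis is at about (0.500,-0.271). The white mark lies at about 77° and the tip at about 53°, so it is wound roughly 0.35 rad. The radius of 0.57 m is in reach. The centrifuge corner is 0.12 m from the axis and the hand's body radius is 0.104 m, which fits. Moving over it now.

step_arm(
  steps=[
    [[-0.43,0.28,0,0,0,0],[-0.86,0.55,0,0,0,0],[-0.86,0.55,0,0,0,0],[-0.86,0.55,0,0,0,0]],
  ],
  jaw=0,
)

```text
clock: 0.5
tool_pos: [0.3347, -0.5285, 0.2267]
orientation: [-180.0, 0.0, -155.5]
force: [-0.1, -0.1, 0.4]
opening: 0.088
gripper_force: 0.0
```

step_arm(
  steps=[
    [[-0.43,0.28,0,0,0,0],[-0.86,0.55,0,0,0,0],[-0.86,0.55,0,0,0,0],[-0.86,0.55,0,0,0,0]],
  ],
)

```text
clock: 0.9
tool_pos: [0.3899, -0.4438, 0.2265]
orientation: [180.0, -0.0, -155.6]
force: [0.5, -0.7, 0.0]
opening: 0.0877
gripper_force: 0.0
```

step_arm(
  steps=[
    [[-0.43,0.28,0,0,0,0],[-0.86,0.55,0,0,0,0],[-0.86,0.55,0,0,0,0],[-0.86,0.55,0,0,0,0],[-0.86,0.55,0,0,0,0]],
  ],
)

```text
clock: 1.4
tool_pos: [0.4445, -0.3597, 0.2263]
orientation: [180.0, -0.0, -155.7]
force: [0.2, -0.6, 0.3]
opening: 0.0875
gripper_force: 0.0
```

Run:
```python
from h import *
o=get_obs();print(o["clock"],o["tool_pos"],o["orientation"],o["joint_pos"])
c=calibration("wrist");p,d=snapshot("wrist");im=p[:,:,::-1].copy();cv2.imwrite("pics/w1.png",im);np.savez("pics/w1",d=d,**c)
print(proj("wrist",[[.5,-.271,.126],[.5,-.271,.088]],c))
for k in("red","brass","green","blue"):
    nn,l,st,ce=cv2.connectedComponentsWithStats(masks(im)[k].astype(np.uint8))
    for i in range(1,nn):
        if st[i,4]>30:print(k,st[i],ce[i].round(1),onz("wrist",ce[i],.126 if k in("red","brass") else .088,c).round(4))
```

```text
1.4 [ 0.44450786 -0.35966107  0.22634581] [ 1.79986777e+02 -3.15968421e-02 -1.55737220e+02] [-1.93693176e+01  1.09058374e+01 -1.26384939e+01  1.33398510e-02
 -6.64876625e+01 -4.63732312e+01]
[[403.97569136 361.14833765]
 [394.39333056 335.02395262]]
red [407 372  10  11  40] [413.1 378.7] [ 0.5095 -0.259   0.126 ]
brass [303 248  19  15 125] [312.2 253.3] [ 0.4554 -0.36    0.126 ]
brass [275 275  33  32 879] [291.3 292.2] [ 0.4854 -0.3617  0.126 ]
brass [ 533  289   44   76 1625] [559.  327.2] [ 0.4345 -0.1877  0.126 ]
brass [  63  290   42   75 1528] [ 79.1 328.1] [ 0.5676 -0.4815  0.126 ]
brass [374 346  41  35 697] [396.4 360.9] [ 0.502  -0.2758  0.126 ]
brass [ 279  377  361   17 4025] [483.1 387.4] [ 0.4955 -0.2113  0.126 ]
blue [ 322  229  127   65 1973] [376.6 253.1] [ 0.4463 -0.3128  0.088 ]
blue [ 261  233   88   74 1991] [305.6 272.3] [ 0.4814 -0.3544  0.088 ]
```

View pics/w1.png

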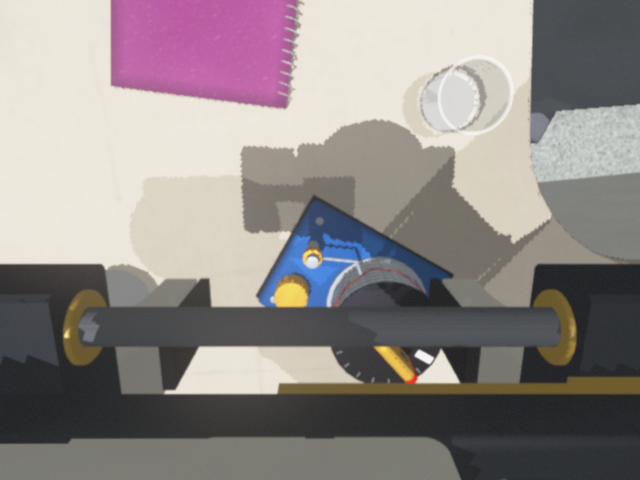

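The wrist view shows the blue base at (350,260), and the key wing running from (378,347) to the red tip at (414,380), partly behind the gripper bar. The white mark is at (425,355). I'll work out the angle from this view.

Run:
```python
from h import *
z=np.load("pics/w1.npz");c={k:z[k] for k in("mtx","dist","rvec","tvec")}
im=cv2.imread("pics/w1.png");m=masks(im)
q=(m["brass"]|m["red"]);q[:,:370]=0;q[:,420:]=0;q[:345]=0;q[384:]=0
ct=max(cv2.findContours(q.astype(np.uint8),0,1)[0],key=cv2.contourArea)
print(cv2.minAreaRect(ct)); b=cv2.boxPoints(cv2.minAreaRect(ct))
for p in b: print(p.round(1),onz("wrist",p,.126,c).round(4),onz("wrist",p,.114,c).round(4))
w=im[340:370,410:440].min(2)>200;ys,xs=np.nonzero(w);print("white",onz("wrist",(xs.mean()+410,ys.mean()+340),.088,c).round(4))
o,_=ray("wrist",(0,0),c);print("cam",o)
# drum circle: dark pixels' rim at z .088
v=(im.max(2)<60);v[:348]=0;v[383:]=0
for y in range(350,384,5):
    xs=np.nonzero(v[y,300:470])[0]+300
    if len(xs):print(y,xs.min(),xs.max(),onz("wrist",(xs.min(),y),.088,c).round(4)[:2],onz("wrist",(xs.max(),y),.088,c).round(4)[:2])
cv2.imwrite("pics/c2.png",cv2.resize(im[335:395,310:450],(800,343),interpolation=2))
```

```text
((398.5045471191406, 360.4049987792969), (54.28468704223633, 19.709312438964844), 47.72631072998047)
[373. 347.] [ 0.4991 -0.2952  0.126 ] [ 0.5044 -0.2909  0.114 ]
[387.5 333.7] [ 0.4861 -0.2906  0.126 ] [ 0.4909 -0.2861  0.114 ]
[424.1 373.9] [ 0.503  -0.2538  0.126 ] [ 0.5086 -0.2476  0.114 ]
[409.5 387.1] [ 0.5165 -0.2582  0.126 ] [ 0.5226 -0.2523  0.114 ]
white [ 0.5079 -0.2367  0.088 ]
cam [ 0.38370258 -0.38728676  0.38462998]
350 404 469 [ 0.5084 -0.2583] [ 0.4875 -0.212 ]
355 409 469 [ 0.5107 -0.2528] [ 0.4913 -0.2099]
360 367 469 [ 0.5282 -0.2809] [ 0.4951 -0.2077]
365 372 469 [ 0.5305 -0.2754] [ 0.499  -0.2055]
370 359 469 [ 0.5387 -0.2829] [ 0.5029 -0.2034]
375 361 469 [ 0.5421 -0.2795] [ 0.5068 -0.2012]
380 366 469 [ 0.5445 -0.2739] [ 0.5107 -0.199 ]
```

View pics/c2.png

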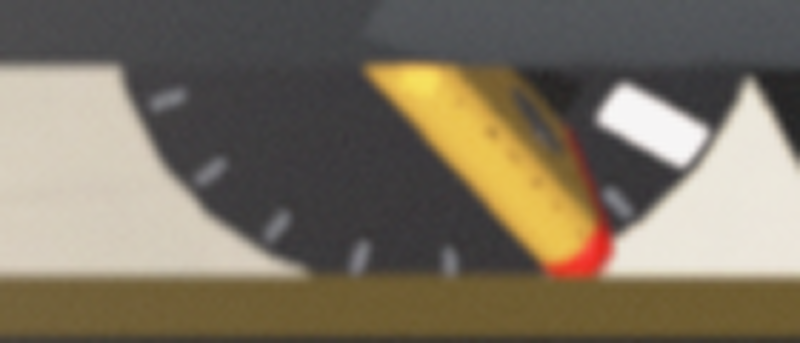

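The crop shows the wing top's left edge running from crop (365,65) to (545,268), with the drum rim visible on both sides. I'll fit the drum circle (known radius) and the edge direction.

Run:
```python
from h import *
from scipy.optimize import least_squares
z=np.load("pics/w1.npz");c={k:z[k] for k in("mtx","dist","rvec","tvec")}
f=lambda p,h:onz("wrist",(p[0]/5.714+310-.4,p[1]/5.714+335-.4),h,c)[:2]
rim=np.array([f(p,.088) for p in[(122,75),(165,160),(230,225),(310,270),(748,82),(690,165),(640,213)]])
r=least_squares(lambda a:np.hypot(*(rim-a).T)-.0445,[.5,-.271]);ax=r.x;print("axis",ax.round(4),(r.fun*1e3).round(1))
for n,a,b in(("L",(365,65),(545,268)),("R",(455,65),(600,220))):
    d=f(b,.126)-f(a,.126);print(n,np.degrees(np.arctan2(d[1],d[0])), f(a,.126),f(b,.126))
t=f((583,258),.126);w=f((652,124),.088)
for q in(t,w):e=q-ax;print(q.round(4),np.hypot(*e).round(4),np.degrees(np.arctan2(e[1],e[0])).round(1))
```

```text
axis [ 0.5018 -0.2772] [-0.2 -0.2 -0.   0.5  0.4 -0.4 -0.3]
L 64.10863681978023 [ 0.49826387 -0.29518204] [ 0.51381706 -0.2631392 ]
R 65.86601665685116 [ 0.4938555  -0.28540935] [ 0.50520844 -0.26006985]
[ 0.5107 -0.2596] 0.0198 63.2
[ 0.5069 -0.2417] 0.0359 81.7
```

Axis is at about (0.5018,-0.277), the wing at about 64.5° and the white mark at 81.7°, so it is wound about 0.3 rad and 132° remain. I'll centre over it, align the hand to yaw -115.5, and check.

step_arm(
  steps=[
    [[-0.43,0.26,0,0,0,-0.25],[-0.86,0.53,0,0,0,-0.5],[-0.86,0.53,0,0,0,-0.7],[-0.86,0.53,0,0,0,-0.7]],
  ],
)

```text
clock: 1.85
tool_pos: [0.5018, -0.2749, 0.2264]
orientation: [180.0, -0.0, -135.5]
force: [-0.9, -0.3, -0.3]
opening: 0.0875
gripper_force: 0.0
```

step_arm(
  steps=[
    [[0,0,0,0,0,-0.25],[0,0,0,0,0,-0.5],[0,0,0,0,0,-0.7],[0,0,0,0,0,-0.7],[0,0,0,0,0,-0.7],[0,0,0,0,0,-0.7]],
  ],
)

```text
clock: 2.45
tool_pos: [0.5013, -0.2753, 0.2265]
orientation: [180.0, -0.0, -115.8]
force: [0.8, 0.1, 0.6]
opening: 0.0875
gripper_force: 0.0
```

Run:
```python
from h import *
o=get_obs();print(o["clock"],o["tool_pos"],o["orientation"],o["joint_pos"].round(1),o["force"],o["moment"])
ax=np.array([.5018,-.277]);yw=np.radians(o["orientation"][2]);d=ax-o["tool_pos"][:2];print("tx,ty",d@[np.cos(yw),np.sin(yw)],d@[np.sin(yw),-np.cos(yw)])
c=calibration("wrist");p,dd=snapshot("wrist");im=p[:,:,::-1].copy();cv2.imwrite("pics/w2.png",im);np.savez("pics/w2",d=dd,**c)
print(proj("wrist",[[*ax,.126],[*ax,.088]],c))
D=np.load("pics/scene0d.npy");c=calibration("scene");R=cv2.Rodrigues(c["rvec"])[0];vv,uu=np.nonzero(D>0)
u=cv2.undistortPoints(np.c_[uu,vv].astype(float)[:,None],c["mtx"],c["dist"])[:,0];z=D[vv,uu];X=(np.c_[u*z[:,None],z]-c["tvec"])@R
e=X[:,:2]-ax;r=np.hypot(*e.T);a=np.degrees(np.arctan2(e[:,1],e[:,0]))
for k in range(-30,80,10):
    s=(X[:,2]>.14)&(X[:,2]<.4)&(r<.3)&(r>.06)&(a>=k)&(a<k+10)
    if s.sum()>5:print(k,s.sum(),np.sort(r[s])[[2,5,-1]].round(3))
```

```text
2.45 [ 0.50130305 -0.27534699  0.22652994] [ 1.79993503e+02 -3.67083199e-03 -1.15811897e+02] [ -9.2  10.9 -12.6   0.  -66.5 -16.6] [0.78918135 0.13725969 0.56024714] [-0.00874013  0.04829232 -0.0053534 ]
tx,ty 0.0012717053435921451 -0.0011671236859451808
[[317.60311757 236.68634958]
 [317.80801261 223.76853253]]
-10 114 [0.209 0.222 0.3  ]
0 546 [0.134 0.139 0.3  ]
10 846 [0.116 0.117 0.3  ]
20 838 [0.127 0.129 0.3  ]
30 814 [0.146 0.147 0.283]
40 1111 [0.178 0.18  0.3  ]
50 473 [0.243 0.245 0.3  ]
```

View pics/w2.png

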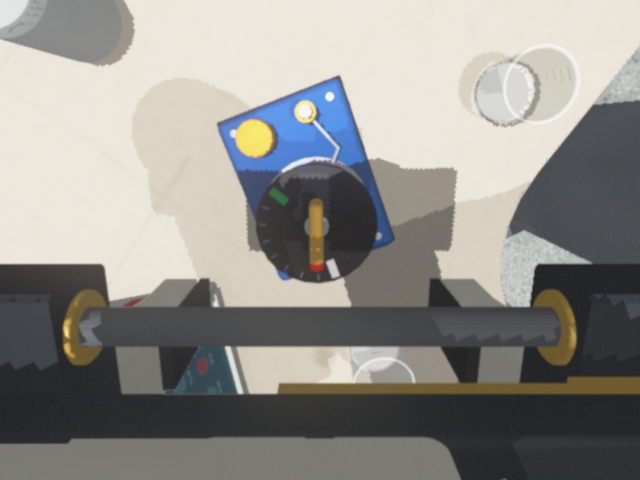

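The wrist view shows the key square to the hand at (316,235), with the red tip at (317,267), the white mark at (333,268) and the green mark at (279,197). I'll fit the axis once more from this clear view.

```bash
cat > fit.py <<'E'
from h import *
from scipy.optimize import least_squares
def fit(im,c,o,box):
    a,b,x1,y1=box
    v=np.zeros(im.shape[:2],np.uint8);v[b:y1,a:x1]=(im[b:y1,a:x1].max(2)<55)
    nn,l,st,ce=cv2.connectedComponentsWithStats(v);i=1+np.argmax(st[1:,4])
    ct=cv2.convexHull(max(cv2.findContours((l==i).astype(np.uint8),0,1)[0],key=cv2.contourArea))[:,0]
    rim=np.array([onz("wrist",p,.088,c)[:2] for p in ct])
    r=least_squares(lambda q:np.hypot(*(rim-q).T)-.0445,[.5018,-.277],loss="soft_l1",f_scale=.0005);ax=r.x;print("axis",ax.round(4),"rms",np.sqrt((r.fun**2).mean()).round(4))
    m=masks(im);ang={}
    def comp(k,z,w=None):
        q=m[k] if w is None else w;q=q.copy();K=np.zeros_like(q);K[b:y1,a:x1]=1;q&=K
        ys,xs=np.nonzero(q)
        if len(xs)<5:print(k,"none");return
        P=np.array([onz("wrist",(x,y),z,c)[:2] for x,y in zip(xs,ys)]);P=P[np.hypot(*(P-ax).T)<.046]
        if len(P)<5:print(k,"none");return
        e=P.mean(0)-ax;s=P-P.mean(0);d=np.linalg.svd(s,full_matrices=False)[2][0]
        print(k,len(P),P.mean(0).round(4),"r",np.hypot(*e).round(4),"ang",np.degrees(np.arctan2(e[1],e[0])).round(1),"pca",np.degrees(np.arctan2(d[1],d[0])).round(1))
    comp("red",.12);comp("wing",.12,m["red"]|m["brass"]);comp("green",.088);comp("white",.088,im.min(2)>190)
    yw=np.radians(o["orientation"][2]);d=ax-o["tool_pos"][:2];print("tx,ty mm",1e3*d@[np.cos(yw),np.sin(yw)],1e3*d@[np.sin(yw),-np.cos(yw)])
E
python3 - <<'E'
from fit import *
z=np.load("pics/w2.npz");c={k:z[k] for k in("mtx","dist","rvec","tvec")}
fit(cv2.imread("pics/w2.png"),c,dict(orientation=[180,0,-115.8],tool_pos=np.array([.5013,-.2753,.2265])),(245,150,390,290))
E
```

```text
axis [ 0.5055 -0.2788] rms 0.0136
red 77 [ 0.5122 -0.2572] r 0.0226 ang 72.7 pca 155.4
wing 953 [ 0.5029 -0.2772] r 0.003 ang 148.8 pca 64.9
green 73 [ 0.5175 -0.3057] r 0.0294 ang -65.9 pca 115.2
white 241 [ 0.5106 -0.2821] r 0.0061 ang -32.6 pca 75.3
tx,ty mm 1.3447769390644155 -5.2604950764170235
```

Wing centre is at about (0.5027,-0.277) at an angle of 65° (the circle fit was spoilt by a shadow, so I'm discarding it). The hand needs a shift of about 2 mm, then it goes down 130 mm to TCP z ≈ 0.097 (drum top at 0.088) and closes.

step_arm(
  steps=[
    [[0.01,-0.02,0.2,0,0,-0.02],[0.01,-0.02,0.5,0,0,-0.02],[0.01,-0.02,0.8,0,0,-0.02],[0.01,-0.02,0.8,0,0,-0.02],[0.01,-0.02,0.8,0,0,-0.02]],
  ],
)

```text
clock: 3.0
tool_pos: [0.5032, -0.2766, 0.147]
orientation: [180.0, -0.0, -115.0]
force: [0.5, -0.1, 1.0]
opening: 0.0877
gripper_force: 0.0
```

step_arm(
  steps=[
    [[0,0,0.2,0,0,0],[0,0,0.4,0,0,0],[0,0,0.5,0,0,0],[0,0,0.5,0,0,0],[0,0,0.5,0,0,0]],
  ],
)

```text
clock: 3.5
tool_pos: [0.504, -0.2767, 0.0979]
orientation: [-179.9, -0.0, -115.0]
force: [0.4, 0.3, 0.2]
opening: 0.0877
gripper_force: 0.0
```

step_arm(
  steps=[
    [[0,0,0,0,0,0],[0,0,0,0,0,0],[0,0,0,0,0,0],[0,0,0,0,0,0],[0,0,0,0,0,0],[0,0,0,0,0,0],[0,0,0,0,0,0],[0,0,0,0,0,0],[0,0,0,0,0,0],[0,0,0,0,0,0]],
  ],
  jaw=255,
)

```text
clock: 4.5
tool_pos: [0.5031, -0.2763, 0.0965]
orientation: [180.0, 0.0, -115.0]
force: [-0.2, -0.3, 1.2]
opening: 0.0132
gripper_force: 0.0
```

step_arm(
  steps=[
    [[0,0,0,0,0,0],[0,0,0,0,0,0],[0,0,0,0,0,0],[0,0,0,0,0,0]],
  ],
)

```text
clock: 4.9
tool_pos: [0.5032, -0.2764, 0.0966]
orientation: [-180.0, 0.0, -115.0]
force: [0.6, -0.8, -0.5]
opening: 0.0087
gripper_force: 30.0
```

Clean hold (opening 8.7 mm, no side force). First part-turn clockwise.

step_arm(
  steps=[
    [[0,0,0,0,0,0.15],[0,0,0,0,0,0.3],[0,0,0,0,0,0.45],[0,0,0,0,0,0.6],[0,0,0,0,0,0.75],[0,0,0,0,0,0.9],[0,0,0,0,0,1],[0,0,0,0,0,1]],
  ],
)

```text
clock: 5.7
tool_pos: [0.5031, -0.2763, 0.0966]
orientation: [-180.0, 0.0, -143.7]
force: [-0.3, 0.0, -0.3]
opening: 0.0089
gripper_force: 30.0
```

step_arm(
  steps=[
    [[0,0,0,0,0,0.15],[0,0,0,0,0,0.3],[0,0,0,0,0,0.45],[0,0,0,0,0,0.6],[0,0,0,0,0,0.75],[0,0,0,0,0,0.9],[0,0,0,0,0,1],[0,0,0,0,0,1],[0,0,0,0,0,1],[0,0,0,0,0,1]],
  ],
)

```text
clock: 6.7
tool_pos: [0.5031, -0.2762, 0.0966]
orientation: [180.0, 0.0, -172.2]
force: [0.9, 2.3, 1.4]
opening: 0.009
gripper_force: 30.0
```

Run:
```python
from h import *
o=get_obs();print(o["clock"],o["tool_pos"],o["orientation"],o["joint_pos"].round(1),o["force"],o["moment"],o["opening"])
```

```text
6.7 [ 0.50313508 -0.27624235  0.09658854] [ 1.79992315e+02  4.63875922e-03 -1.72182931e+02] [ -9.3  17.9 -21.9  -0.  -50.2 -72.9] [0.86464738 2.32276185 1.42856614] [ 0.60409225 -0.13102179 -0.02490966] 0.00901854706598608
```

Turned 57° with the key held firmly. Now releasing, lifting clear and checking.

step_arm(
  steps=[
    [[0,0,0,0,0,0],[0,0,0,0,0,0],[0,0,0,0,0,0],[0,0,0,0,0,0],[0,0,0,0,0,0],[0,0,0,0,0,0],[0,0,0,0,0,0],[0,0,0,0,0,0]],
  ],
  jaw=0,
)

```text
clock: 7.5
tool_pos: [0.5031, -0.2764, 0.0966]
orientation: [-180.0, -0.0, -172.3]
force: [-0.2, 0.6, -0.1]
opening: 0.0673
gripper_force: 0.0
```

step_arm(
  steps=[
    [[0,0,-0.3,0,0,0],[0,0,-0.7,0,0,0],[0,0,-1,0,0,0],[0,0,-1,0,0,0],[0,0,-1,0,0,0]],
  ],
)

```text
clock: 8.0
tool_pos: [0.5034, -0.2763, 0.1972]
orientation: [-180.0, 0.1, -172.3]
force: [-0.3, -0.1, -1.1]
opening: 0.0877
gripper_force: 0.0
```

```bash
cat > look.py <<'E'
import sys
from h import *
o=get_obs();print(o["clock"],o["tool_pos"],o["orientation"],o["opening"])
c=calibration("wrist");p,d=snapshot("wrist");im=p[:,:,::-1].copy();cv2.imwrite(f"pics/{sys.argv[1]}.png",im)
m=masks(im);ax=np.array([.503,-.2765])
def comp(n,q,z,rm):
    ys,xs=np.nonzero(q);P=np.array([onz("wrist",(x,y),z,c)[:2] for x,y in zip(xs,ys)]);s=np.hypot(*(P-ax).T)<rm;P=P[s]
    if len(P)<5:return print(n,"none")
    e=P.mean(0)-ax;dd=np.linalg.svd(P-P.mean(0),full_matrices=False)[2][0]
    print(n,len(P),P.mean(0).round(4),"ang",np.degrees(np.arctan2(e[1],e[0])).round(1),"pca",np.degrees(np.arctan2(dd[1],dd[0])).round(1),"px",xs[s].mean().round(),ys[s].mean().round())
comp("red",m["red"],.12,.03);comp("wing",m["red"]|m["brass"],.12,.03);comp("green",m["green"],.088,.045)
E
python3 look.py w3
```

```text
8.0 [ 0.50337659 -0.27630854  0.19720228] [-1.79984069e+02  1.04128562e-01 -1.72285088e+02] 0.08765386420884887
red 78 [ 0.5239 -0.2732] ang 8.9 pca 99.2 px 320.0 282.0
wing 1186 [ 0.5014 -0.2765] ang -178.3 pca 8.0 px 320.0 245.0
green 153 [ 0.518  -0.3072] ang -64.0 pca 115.5 px 270.0 250.0
```

The key stayed at 8° after release, and about 73° remain to the green mark. Going back down for a fresh hold.

step_arm(
  steps=[
    [[0,0,0.3,0,0,0],[0,0,0.7,0,0,0],[0,0,0.9,0,0,0],[0,0,1,0,0,0],[0,0,1,0,0,0]],
  ],
)

```text
clock: 8.55
tool_pos: [0.5019, -0.2761, 0.0945]
orientation: [179.9, -0.2, -172.3]
force: [0.1, -0.2, -0.0]
opening: 0.0872
gripper_force: 0.0
```

step_arm(
  steps=[
    [[0,0,0,0,0,0],[0,0,0,0,0,0],[0,0,0,0,0,0],[0,0,0,0,0,0],[0,0,0,0,0,0],[0,0,0,0,0,0],[0,0,0,0,0,0],[0,0,0,0,0,0],[0,0,0,0,0,0],[0,0,0,0,0,0],[0,0,0,0,0,0],[0,0,0,0,0,0],[0,0,0,0,0,0],[0,0,0,0,0,0]],
  ],
  jaw=255,
)

```text
clock: 9.95
tool_pos: [0.5031, -0.2762, 0.0965]
orientation: [180.0, -0.0, -172.3]
force: [0.2, 2.4, 0.4]
opening: 0.0088
gripper_force: 30.0
```

step_arm(
  steps=[
    [[0,0,0,0,0,0.15],[0,0,0,0,0,0.3],[0,0,0,0,0,0.45],[0,0,0,0,0,0.6],[0,0,0,0,0,0.75],[0,0,0,0,0,0.9],[0,0,0,0,0,1],[0,0,0,0,0,1]],
  ],
)

```text
clock: 10.75
tool_pos: [0.5031, -0.2761, 0.0965]
orientation: [180.0, -0.0, 159.0]
force: [0.3, 3.4, -0.0]
opening: 0.0085
gripper_force: 30.0
```

step_arm(
  steps=[
    [[0,0,0,0,0,0.15],[0,0,0,0,0,0.3],[0,0,0,0,0,0.45],[0,0,0,0,0,0.6],[0,0,0,0,0,0.75],[0,0,0,0,0,0.9],[0,0,0,0,0,1],[0,0,0,0,0,1],[0,0,0,0,0,1]],
  ],
)

```text
clock: 11.65
tool_pos: [0.5032, -0.276, 0.0965]
orientation: [180.0, -0.0, 130.6]
force: [-0.1, 4.7, 0.2]
opening: 0.0087
gripper_force: 30.0
```

Run:
```python
from h import *
o=get_obs();print(o["clock"],o["tool_pos"],o["orientation"],o["joint_pos"].round(1),o["force"],o["moment"],o["opening"])
```

```text
11.65 [ 0.50318852 -0.27603306  0.09651034] [ 1.79977832e+02 -1.41024584e-02  1.30556328e+02] [  -9.2   17.9  -21.9   -0.   -50.2 -130.2] [-0.13689137  4.70405082  0.22894225] [ 1.73275681 -0.21802816  0.02467243] 0.008715113549385978
```

Key is now at about -49°, with about 17° left. I'll turn slowly and watch the moment for the stop.

step_arm(
  steps=[
    [[0,0,0,0,0,0.1],[0,0,0,0,0,0.2],[0,0,0,0,0,0.3],[0,0,0,0,0,0.4],[0,0,0,0,0,0.5],[0,0,0,0,0,0.5],[0,0,0,0,0,0.5]],
  ],
)

```text
clock: 12.35
tool_pos: [0.5032, -0.276, 0.0965]
orientation: [180.0, -0.0, 116.2]
force: [0.8, 5.8, 0.1]
opening: 0.009
gripper_force: 30.0
```

```bash
cat > st.py <<'E'
from h import *
o=get_obs();print(o["clock"],o["orientation"][2],o["joint_pos"][[0,5]].round(2),o["force"].round(1),o["moment"].round(3),o["tau"][5],o["opening"])
E
python3 st.py
```

```text
12.35 116.21060052416964 [  -9.24 -144.53] [0.8 5.8 0.1] [ 1.862 -0.254 -0.045] -0.02748312195762992 0.009022144711202783
```

step_arm(
  steps=[
    [[0,0,0,0,0,0.05],[0,0,0,0,0,0.1],[0,0,0,0,0,0.15],[0,0,0,0,0,0.15],[0,0,0,0,0,0.15]],
  ],
)

```text
clock: 12.85
tool_pos: [0.5033, -0.276, 0.0965]
orientation: [180.0, -0.0, 112.0]
force: [-0.1, 5.7, -0.0]
opening: 0.0094
gripper_force: 30.8
```

```bash
python3 st.py
```

```text
12.85 111.98145396560122 [  -9.23 -148.78] [-0.1  5.7 -0. ] [ 1.738 -0.265  0.485] -0.508550126105547 0.0094116362848826
```

The moment jumped to 0.49 N m at -68°, so this is the stop. I'll give a small extra push to seat it fully, then release and lift.

step_arm(
  steps=[
    [[0,0,0,0,0,0.03],[0,0,0,0,0,0.07],[0,0,0,0,0,0.07],[0,0,0,0,0,0.07]],
  ],
)

```text
clock: 13.25
tool_pos: [0.5033, -0.2762, 0.0965]
orientation: [180.0, -0.0, 109.9]
force: [1.2, 3.9, -0.5]
opening: 0.0102
gripper_force: 31.7
```

```bash
python3 st.py
```

```text
13.25 109.91245683018866 [  -9.24 -150.84] [ 1.2  3.9 -0.5] [ 1.815 -0.469  0.573] -0.6270478293299675 0.010232120152111753
```

step_arm(
  steps=[
    [[0,0,0,0,0,0],[0,0,0,0,0,0],[0,0,0,0,0,0],[0,0,0,0,0,0],[0,0,0,0,0,0],[0,0,0,0,0,0],[0,0,0,0,0,0],[0,0,0,0,0,0],[0,0,0,0,0,0],[0,0,0,0,0,0]],
  ],
  jaw=0,
)

```text
clock: 14.25
tool_pos: [0.5031, -0.2763, 0.0966]
orientation: [-180.0, -0.0, 109.8]
force: [-0.2, -0.9, 0.4]
opening: 0.0834
gripper_force: 0.0
```

step_arm(
  steps=[
    [[0,0,-0.3,0,0,0],[0,0,-0.7,0,0,0],[0,0,-1,0,0,0],[0,0,-1,0,0,0],[0,0,-1,0,0,0]],
  ],
)

```text
clock: 14.75
tool_pos: [0.5034, -0.2763, 0.1972]
orientation: [179.9, 0.0, 109.8]
force: [0.1, -0.3, -0.5]
opening: 0.088
gripper_force: 0.0
```

```bash
python3 look.py w4
python3 - <<'E'
from h import *
p,_=snapshot("scene");cv2.imwrite("pics/s4.png",p[:,:,::-1])
a=cv2.imread("pics/w4.png");cv2.imwrite("pics/f.png",np.hstack([cv2.resize(a,(400,300)),cv2.resize(p[:,:,::-1],(400,300))]))
E
```

```text
14.75 [ 0.50335236 -0.27627107  0.1971998 ] [1.79904093e+02 3.41856410e-02 1.09795875e+02] 0.0880087520301901
red 70 [ 0.5119 -0.2953] ang -64.6 pca -154.5 px 322.0 281.0
wing 1196 [ 0.5023 -0.2746] ang 108.7 pca -65.0 px 318.0 244.0
green 77 [ 0.5201 -0.3116] ang -64.1 pca 43.9 px 325.0 290.0
```

View pics/f.png

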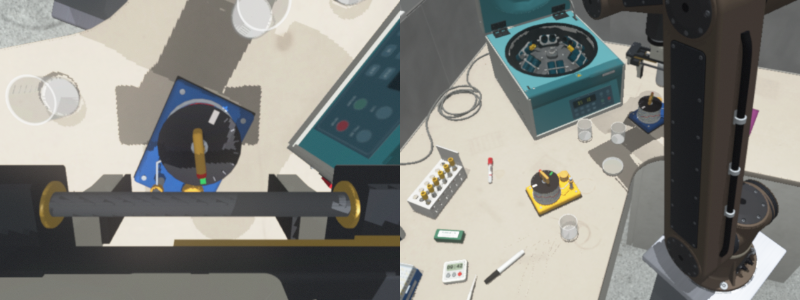

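The wrist view shows the red tip at (322,281), at -64.6°, over the green mark at (325,290), at -64.1°. The scene view shows the beakers standing and the yellow recorder untouched. The hand is clear, so I'm handing in.

```bash
python3 -c "
from plant import *
print(close_job())"
```

```text
the job is handed in; nothing more can be done
None
```

I wound the blue recorder to its stop in two part-turns, with a release and fresh hold in between. The last camera check showed the red tip over the green mark, the hand clear of the key, and the yellow recorder and beaker as they were; the job is handed in.

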